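# Close the scroll chuck on a lock cylinder with its spoked ring

## Task

A lock cylinder stands loose between the open jaws of the upright scroll chuck on the bench. Push the spokes of the slim scroll ring round clockwise (seen from above) until you feel all three jaws bite and the cylinder is held firmly and centred; do not keep wrenching after that, or its brass is bruised. Touch neither the fixed rings above and below the spoked ring nor the cylinder itself and leave the tools lying round about alone.

Things in the scene. Friction and masses are not known exactly. Their poses are not given: they have to be found in the camera images.
- chuck: Upright three-jaw scroll chuck bolted to the bench, 140 mm across its grey round foot, 66 mm high to its flat face (87 mm to the tops of the three steel jaws on the face). Origin: centre of the foot's underside, on the bench; z up. It does not move.
- chuck_axis (a point): Point on the chuck's axis at its flat upper face (66 mm above the bench), where the cylinder stands.
- scroll_ring (a joint): Slim dark knurled ring, 48 mm radius, 44.5 to 54.5 mm above the bench; six spokes. Value in rad, grows clockwise from above and draws the jaws in. Turns against a steady drag of 0.35 N m (5 to 6 N at the spokes); how far until the jaws touch is not known. Once they bite, the push needed doubles within a few tenths of a radian. Self-locking: stays tight when let go.
- spoke (a point): Point on the axis of one of the ring's six spokes, 58 mm from the chuck's axis, 49.5 mm above the bench; turns with the ring, x axis outward along the spoke. Spokes: level round steel bars 9 mm thick, 60 degrees apart, their round ends at 69 mm radius. The gap between neighbours is open from above.
- lower_ring: Fixed bright graduated ring under the spoked ring, 60 mm radius, its flat top 38 mm above the bench (the undersides of the spokes are 7 mm above it). Origin on the axis, 24 mm above the bench. Not to be touched.
- upper_ring: Fixed steel ring over the spoked ring, 48 mm radius, from 56.5 to 66 mm above the bench; the jaws slide in its top. Origin on the axis, 56.5 mm above the bench. Not to be touched.
- work_cylinder: Loose brass lock cylinder, 35 mm across its head, 30 mm high, 0.11 kg, standing head up on the chuck's face between the jaws, a little off centre. Origin: centre of its underside, z up. The jaws centre it as they close; a push of about 10 N at a spoke holds it firmly, over 18 N bruises it. Not to be touched by the robot.
- padlock: Brass padlock 68x42x17 mm lying on the bench in front of the chuck, a bystander. Origin: centre of its underside.
- caliper: Dial caliper 200x61x14 mm lying on the bench in front of the chuck, a bystander. Origin: centre of its underside.
- pliers: Pliers 176x44x11 mm lying on the bench to the left of the chuck, a bystander. Origin: centre of its underside.

How it is judged:
By the outcome, as a careful person would: the job done as asked, in the order asked, and still so for the second after the job is handed in, with the robot touching nothing.
It also fails if it takes over 54 s, if anything falls off the work surface, if the arm or the gripper's body presses on something with over 40 N, if the wrist force passes 120 N, or if a joint passes its speed limit or range.

## Robot

A 6-joint arm with a two-finger parallel gripper is mounted at the origin on a cart in front of the work surface, level with it; the furniture and walls round the work are solid. World frame = base frame: x ahead of the robot, y to its left, z up, the work surface at z = 0. Lengths are in m, angles in rad, forces in N, time in s.
With the tool pointing down it reaches from about 0.325 to 0.9 m from the base axis. Payload 3.5 kg.
Tool frame: the origin (TCP) lies at the very end of the fingers, on their centre line; the grasp point (between the pads) lies 19 mm behind it; z points along the fingers, x is the direction in which the jaws open and shut, and the axes are right-handed (so a half turn about z gives the same grasp; the last joint's range is limited). The gripper opens to 85 mm and grips with 20 to 120 N. Pads are 22 mm wide; open, the fingers measure 114 mm over their backs; the gripper's body (76 mm by 85 mm) begins 54 mm behind the grasp point. The pads swing forward as they close: fully open they stand 13 mm farther back than shut.
Start: joints at [-1.247, 0.276, -0.026, 1.268, 0, 1.467], TCP at [0.259, -0.569, 0.231] pointing down, gripper open.
Joint ranges: [-3.12, 3.12], [-0.85, 1.88], [-1.08, 1.24], [-1.95, 2.15], [-1.57, 1.53], [-3.14, 3.14]. Speed limits (rad/s): [2.57, 2.57, 3.14, 3.14, 3.14, 3.14].

## Interface

Orientations are given as a rotation vector (axis times angle).
In Python, from station import monitor, optics, manip, boxes_of, regions_of, landmark_of gives the robot as it stands. The module is installed in compiled form; this text tells all that it offers.
- The arm moves only by the tool apply_moves, never from a script. Its argument "moves" is a list of rows, each a list of 7 numbers: the turn, a rotation vector about the tool's x, y, z in degrees, then the shift along the tool's x, y, z in mm, then the finger opening in mm, from 0 to 85.4. In form: [[rx, ry, rz, x, y, z, grip], ...]. A call has 1 to 8 rows; each row shifts and turns the pose as measured when the row begins, along the tool's axes as they then stand; what a row does not reach is not made up. A row lasts 1/10 s, in which the tool goes at most 50 mm and 8.59 degrees, less where a joint would pass 70% of its speed; a pose out of reach is approached as far as the arm can. A call is refused whole if a number of a shift passes 50 or a number of a turn 8.59, either way. A call with a gripper value outside its range is refused whole. The fingers move at their own pace and stop on an object; "force" is the grip in N (left out, the last holds). Time passes only in rows, so rows that do not move let the fingers close. It gives the time, the measured TCP pose, the force and the opening at its end, in the units of the state.
- monitor.state(): the state, without advancing time (a new reading comes with each control period).
- optics.grab_frame(name): name is "scene" or "top" or "wrist"; returns a dict with "color" (480x640x3 uint8, red, green, blue), "fx", "fy", "cx", "cy" (pixels), "R" (3x3) and "t" (3): a world point X has camera coordinates R X + t. Camera axes: x right, y down, z forward; pixel columns grow to the right and rows downward; lengths in m; the calibration is good to about 2 mm. A picture is of the moment at which its call begins. There is no depth.
- manip.sign_off(): hands the job in, once; it reports no verdict.
Trained networks look in a picture, given as the dict that the camera call returned (one of the last four; its "shot" number tells which), for a name from the list of things; names that differ only in an ending like _2 or _b are one class to them, and where a whole thing is asked for, a point or a joint stands for the part that bears it (a point fixed in the world has none). Each returns a list of dicts, best first, with "conf" (0 to 1); they miss things now and then, are a little off and sometimes report something else, mostly with a low value. They report only what shows in the picture. A call takes as long as a camera call.
- boxes_of(target, picture): "position" ([x, y, z] in m, in the coordinates of the camera as it stood for that picture, good to about 4 mm: the middle of the surface that is visible of it).
- regions_of(target, picture): "mask" (480x640 bool, what is visible of it).
- landmark_of(target, picture): "position" ([x, y, z] in m, in the coordinates of the camera as it stood for that picture, good to about 4 mm: a listed point, or the origin of a listed thing).
The state is a dict: "clock": time; "joint_positions": joint angles; "qvel": joint speeds; "joint_efforts": joint torques, N m; "tool_pos": TCP position; "tool_rot": TCP orientation; "ft_force": force on the tool from outside, world axes, zero at the start; "wrist_torque": the same for the moment, N m; "opening": opening from 0.0 (shut) to 1.0 (fully open).
Only numpy, scipy, OpenCV 4.12 (cv2) and the standard library are available. Lean on these libraries where they do the work, as an engineer would, in place of code of your own. Each camera call takes 0.05 s, during which the arm holds its last target. There are 200 camera calls.

## Working session

There is one attempt and no reset: what is moved stays moved. The work goes in short steps, Python scripts to look and compute and a tool call to move; the robot and the scene stay as the last step left them, time stands still between calls to the robot, and variables do not carry over. Pictures are saved under pics/ and viewed, about 8 in all and at most 12, crops included, and the job is handed in when it is done.

Besides the shell and the picture viewer there is one more tool, called by a JSON object that holds its "name" and its "arguments", one argument or row to a line. apply_moves: Moves the arm, as the interface text tells. Its arguments: {"type":"object","properties":{"moves":{"type":"array"},"force":{"type":"number"}},"required":["moves"]}

```bash
mkdir -p pics; cat > h.py <<'E'
from station import monitor, optics, manip, boxes_of, regions_of, landmark_of
import numpy as np, cv2
from scipy.spatial.transform import Rotation as Ro
def w(p,c): return np.array(c["R"]).T@(np.array(p)-np.array(c["t"]))
def px(X,c):
    q=np.array(c["R"])@np.array(X)+np.array(c["t"]); return c["fx"]*q[0]/q[2]+c["cx"],c["fy"]*q[1]/q[2]+c["cy"]
def ray(u,v,z,c):
    R=np.array(c["R"]);o=-R.T@np.array(c["t"]);d=R.T@np.array([(u-c["cx"])/c["fx"],(v-c["cy"])/c["fy"],1]);return o+d*(z-o[2])/d[2]
def save(c,n): cv2.imwrite("pics/"+n,c["color"][:,:,::-1])
E
python3 - <<'E'
from h import *
np.set_printoptions(precision=4,suppress=True)
s=monitor.state();print({k:np.round(v,3) for k,v in s.items()})
for n in["top","scene"]:
    c=optics.grab_frame(n);save(c,n+"0.png");print(n,w([0,0,0],c))
    for t in["chuck","chuck_axis","spoke","lower_ring","upper_ring","work_cylinder","padlock","caliper","pliers"]:
        print(t,[(w(d["position"],c).round(4),round(d["conf"],2)) for d in landmark_of(t,c)[:6]])
E
```

```text
{'clock': np.float64(0.0), 'joint_positions': array([-1.247,  0.277, -0.028,  1.268,  0.   ,  1.467]), 'qvel': array([ 0.001,  0.001,  0.001,  0.   , -0.001,  0.   ]), 'joint_efforts': array([  0.001, -44.552,  29.52 ,   0.016,  -0.   ,  -0.   ]), 'tool_pos': array([ 0.258, -0.568,  0.23 ]), 'tool_rot': array([-2.64 ,  1.7  ,  0.003]), 'ft_force': array([-0.103, -0.363, -0.036]), 'wrist_torque': array([ 0.055, -0.014,  0.019]), 'opening': np.float64(1.0)}
top [ 0.4071 -0.0876  0.9378]
chuck [(array([ 0.5127, -0.1684,  0.0032]), 0.56)]
chuck_axis [(array([ 0.5121, -0.1603,  0.0716]), 0.6)]
spoke [(array([ 0.5652, -0.1893,  0.0517]), 0.82)]
lower_ring []
upper_ring [(array([ 0.5196, -0.1646,  0.0562]), 0.7)]
work_cylinder [(array([ 0.514 , -0.1674,  0.0706]), 0.75), (array([ 0.3807, -0.1791,  0.0029]), 0.46)]
padlock [(array([0.3876, 0.063 , 0.004 ]), 0.81)]
caliper [(array([ 0.3825, -0.181 ,  0.0046]), 0.55), (array([ 0.5638, -0.191 ,  0.0517]), 0.23)]
pliers [(array([0.5701, 0.0451, 0.0035]), 0.58)]
scene [-0.0872 -0.5387  0.489 ]
chuck [(array([ 0.5155, -0.1636, -0.0023]), 0.96)]
chuck_axis [(array([ 0.5182, -0.1691,  0.0653]), 0.91), (array([0.3879, 0.0626, 0.0015]), 0.44)]
spoke [(array([ 0.5707, -0.1897,  0.0481]), 0.58)]
lower_ring [(array([ 0.5222, -0.1653,  0.0238]), 0.91), (array([0.5704, 0.0459, 0.0007]), 0.34)]
upper_ring [(array([ 0.5139, -0.166 ,  0.0565]), 0.67)]
work_cylinder [(array([ 0.5186, -0.1651,  0.0634]), 0.63)]
padlock [(array([0.3846, 0.0631, 0.0012]), 0.93), (array([ 0.5141, -0.1666, -0.0007]), 0.5)]
caliper [(array([ 0.3854, -0.1816, -0.0004]), 0.58)]
pliers [(array([0.5676, 0.0442, 0.0011]), 0.87), (array([ 0.5184, -0.1678,  0.065 ]), 0.69)]
```

```bash
python3 - <<'E'
import cv2,numpy as np
from h import *
c=optics.grab_frame("top")
u,v=px([.516,-.166,.05],c);print(u,v,c["fx"])
u=int(u);v=int(v);a=75
im=c["color"][v-a:v+a,u-a:u+a,::-1];print(u-a,v-a)
cv2.imwrite("pics/topc.png",cv2.resize(im,(600,600),interpolation=cv2.INTER_CUBIC))
for i in(0,90,180,270):
    print(px([.516+.069*np.cos(np.radians(i)),-.166+.069*np.sin(np.radians(i)),.0495],c))
E
```

```text
370.2664050251977 232.38580052738914 569.6060498468883
295 157
(np.float64(370.5676806688465), np.float64(189.13828349640693))
(np.float64(326.3296672585487), np.float64(231.7144684417173))
(np.float64(369.90343744843733), np.float64(276.3522699106737))
(np.float64(414.11766841915767), np.float64(233.1332920688718))
```

View pics/topc.png

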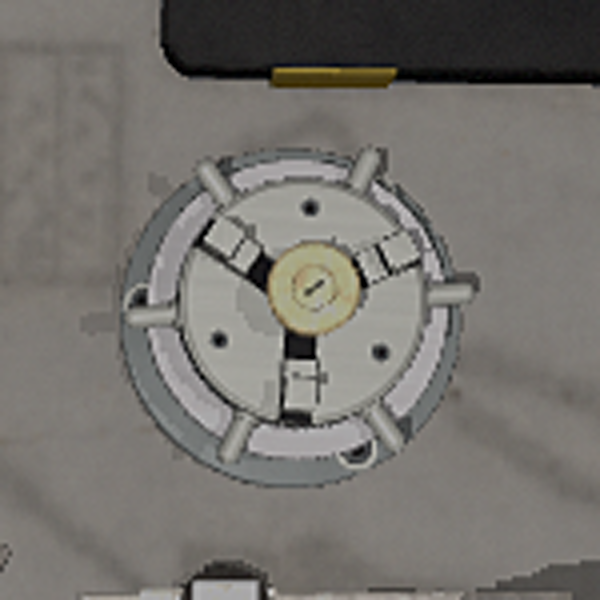

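View pics/scene0.png

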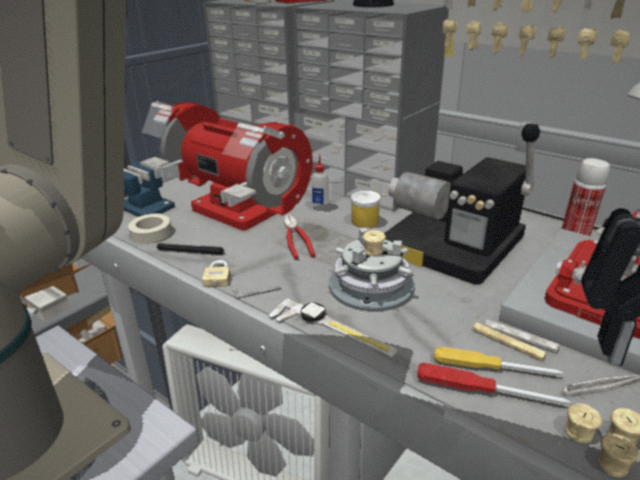

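The top view shows a spoke at crop pixel (398,447), world angle −146° about the axis. Opposite spoke tips average to (302.5,305), so the axis is at about (0.5147, −0.1666). The scene view shows the robot side of the chuck clear.

I'll close the fingers and enter the gap behind the −146° spoke. From there I sweep clockwise round the robot side.

{"name": "apply_moves", "arguments": {
  "moves": [
    [0,0,0,-26,-41,0,0],
    [0,0,0,-26,-41,0,0],
    [0,0,0,-26,-41,0,0],
    [0,0,0,-26,-41,0,0],
    [0,0,0,-26,-41,0,0],
    [0,0,0,-26,-41,0,0],
    [0,0,0,-26,-41,0,0],
    [0,0,0,-26,-41,0,0]
  ],
  "force": 40
}}

```text
clock: 1.85
tool_pos: [0.4766, -0.2417, 0.2311]
tool_rot: [2.628, -1.716, 0.01]
ft_force: [0.9, -0.3, 0.4]
opening: -0.001
```

{"name": "apply_moves", "arguments": {
  "moves": [
    [0,0,-8.5,0,0,0,0],
    [0,0,-8.5,0,0,0,0],
    [0,0,-8.5,0,0,0,0],
    [0,0,-8.5,0,0,0,0],
    [0,0,-8.5,0,0,0,0],
    [0,0,-8.5,0,0,0,0],
    [0,0,-8.5,0,0,0,0],
    [0,0,-8.5,0,0,0,0]
  ]
}}

```text
clock: 2.65
tool_pos: [0.4808, -0.2333, 0.2321]
tool_rot: [3.135, 0.075, 0.009]
ft_force: [-0.4, -1.2, 0.1]
opening: -0.002
```

{"name": "apply_moves", "arguments": {
  "moves": [
    [0,0,-8.5,0,0,0,0],
    [0,0,-8.5,0,0,0,0],
    [0,0,-8.5,0,0,0,0],
    [0,0,-8.5,0,0,0,0],
    [0,0,-8.5,0,0,0,0],
    [0,0,-8.5,0,0,0,0],
    [0,0,-8.5,0,0,0,0],
    [0,0,-8.5,0,0,0,0]
  ]
}}

```text
clock: 3.45
tool_pos: [0.4808, -0.2333, 0.2328]
tool_rot: [2.542, 1.83, 0.003]
ft_force: [-0.0, -0.2, 0.8]
opening: -0.002
```

{"name": "apply_moves", "arguments": {
  "moves": [
    [0,0,-8.5,0,0,0,0],
    [0,0,-8.5,0,0,0,0],
    [0,0,-8.5,0,0,0,0],
    [0,0,-8.5,0,0,0,0],
    [0,0,-8.5,0,0,0,0],
    [0,0,-8.5,0,0,0,0],
    [0,0,-8.5,0,0,0,0],
    [0,0,-8.5,0,0,0,0]
  ]
}}

```text
clock: 4.25
tool_pos: [0.4809, -0.2333, 0.2336]
tool_rot: [1.065, 2.945, -0.006]
ft_force: [-0.4, 0.5, -0.2]
opening: -0.004
```

```bash
cat >> h.py <<'E'
C=np.array([.5147,-.1666])
def rep():
    s=monitor.state();p=np.array(s["tool_pos"]);M=Ro.from_rotvec(s["tool_rot"]).as_matrix()
    d=p[:2]-C;th=np.degrees(np.arctan2(d[1],d[0]));f=np.array(s["ft_force"])
    phi=np.degrees(np.arctan2(M[1,0],M[0,0]))
    t=np.array([d[1],-d[0]])/np.hypot(*d)
    print("t%.2f pos %s r %.1f th %.1f phi %.1f (want %.1f) zaxis %s f %s push %.1f j6 %.2f op %.2f"%(s["clock"],p.round(4),1e3*np.hypot(*d),th,phi,(th+270+180)%360-180,M[:,2].round(3),f.round(1),-f[:2]@t,s["joint_positions"][5],s["opening"]))
    return p,M
def goto(th,r,z):
    p,M=rep();a=np.radians(th);T=np.r_[C+r*np.array([np.cos(a),np.sin(a)]),z]
    phi=a+1.5*np.pi;x=np.array([np.cos(phi),np.sin(phi),0]);zz=np.array([0,0,-1.]);D=np.c_[x,np.cross(zz,x),zz]
    print("shift mm",(M.T@(T-p)*1e3).round(1),"turn deg",np.degrees(Ro.from_matrix(M.T@D).as_rotvec()).round(2))
E
python3 -c "
from h import *
goto(-115.5,.063,.23)"
```

```text
t4.25 pos [ 0.4809 -0.2333  0.2336] r 74.8 th -116.9 phi 140.2 (want 153.1) zaxis [ 0.008 -0.007 -1.   ] f [-0.4  0.5 -0.2] push -0.6 j6 -1.45 op -0.00
shift mm [ 1.2 11.8  3.5] turn deg [ -0.08   0.62 -14.26]
```

{"name": "apply_moves", "arguments": {
  "moves": [
    [0,0.6,-7,1,6,0,0],
    [0,0,-7,0,6,0,0],
    [0,0,0,0,0,30,0],
    [0,0,0,0,0,30,0],
    [0,0,0,0,0,30,0],
    [0,0,0,0,0,20,0],
    [0,0,0,0,0,0,0]
  ]
}}

```text
clock: 4.95
tool_pos: [0.4899, -0.2242, 0.1231]
tool_rot: [0.678, 3.06, -0.005]
ft_force: [0.1, 0.9, -0.6]
opening: -0.003
```

```bash
python3 - <<'E'
from h import *
goto(-115.5,.063,.043)
c=optics.grab_frame("top");save(c,"t1.png");s=optics.grab_frame("scene");wr=optics.grab_frame("wrist")
T=[a["color"][:,:,::-1] for a in(c,s,wr)]
print([px([.488,-.2226,.05],a) for a in(c,s,wr)])
cr=[cv2.resize(T[0][155:305,295:445],(400,400),interpolation=2),cv2.resize(T[1][190:340,300:450],(400,400),interpolation=2)]
cv2.imwrite("pics/m1.png",np.hstack(cr));cv2.imwrite("pics/w1.png",T[2])
E
```

```text
t4.95 pos [ 0.4899 -0.2242  0.1231] r 62.7 th -113.3 phi 155.0 (want 156.7) zaxis [ 0.006 -0.005 -1.   ] f [ 0.1  0.9 -0.6] push -0.2 j6 -1.68 op -0.00
shift mm [ 3.  -0.2 80.1] turn deg [-0.09  0.42  0.5 ]
[(np.float64(406.25544680391334), np.float64(250.72233769964106)), (np.float64(393.0526218574997), np.float64(279.28383999091784)), (np.float64(332.210273037479), np.float64(251.4404138558802))]
```

View pics/m1.png

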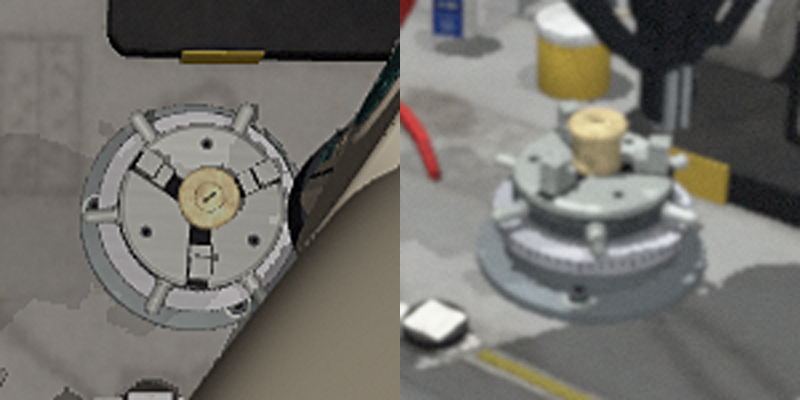

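View pics/w1.png

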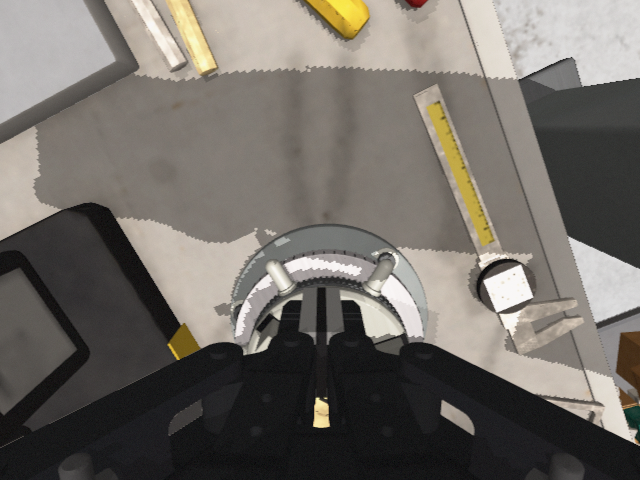

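The top and scene crops show the chuck clear. The wrist view shows the shut fingers between the spokes at (280,277) and (383,273), matching the predicted gap centre at column 332. Descending now.

{"name": "apply_moves", "arguments": {
  "moves": [
    [0,0.4,0.5,3,0,0,0],
    [0,0,0,0,0,20,0],
    [0,0,0,0,0,20,0],
    [0,0,0,0,0,10,0],
    [0,0,0,0,0,0,0]
  ]
}}

```text
clock: 5.6
tool_pos: [0.4965, -0.2288, 0.0845]
tool_rot: [0.691, 3.043, -0.014]
ft_force: [-0.1, 0.0, 0.4]
opening: -0.0
```

```bash
python3 -c "
from h import *
goto(-115.5,.063,.0435)"
```

```text
t5.60 pos [ 0.4965 -0.2288  0.0845] r 64.8 th -106.3 phi 154.4 (want 163.7) zaxis [ 0.019 -0.014 -1.   ] f [-0.1  0.   0.4] push -0.1 j6 -1.67 op -0.00
shift mm [11.3  1.1 40.8] turn deg [-0.24  1.31 -0.1 ]
```

{"name": "apply_moves", "arguments": {
  "moves": [
    [0,1.3,0,11,1,0,0],
    [0,0,0,0,0,0,0]
  ]
}}

```text
clock: 5.8
tool_pos: [0.4872, -0.2233, 0.0861]
tool_rot: [-0.696, -3.063, 0.007]
ft_force: [0.0, 0.7, 0.2]
opening: -0.002
```

```bash
python3 -c "
from h import *
goto(-115.5,.063,.0435)"
```

```text
t5.80 pos [ 0.4872 -0.2233  0.0861] r 63.0 th -115.9 phi 154.4 (want 154.1) zaxis [-0.001 -0.004 -1.   ] f [0.  0.7 0.2] push -0.3 j6 -1.67 op -0.00
shift mm [-0.4  0.2 42.6] turn deg [-0.25  0.02 -0.12]
```

Descending in smaller rows, with a little compensation for the drift seen (about 2–3 mm and 0.3° per 20 mm row).

{"name": "apply_moves", "arguments": {
  "moves": [
    [0,0,0,0,0,10,0],
    [0,0.2,0,1,0,10,0],
    [0,0.2,0,1,0,0,0]
  ]
}}

```text
clock: 6.1
tool_pos: [0.4866, -0.2232, 0.0665]
tool_rot: [-0.695, -3.06, 0.006]
ft_force: [-0.4, -0.2, 0.3]
opening: -0.0
```

```bash
python3 -c "
from h import *
goto(-115.5,.063,.0435)"
```

```text
t6.10 pos [ 0.4866 -0.2232  0.0665] r 63.2 th -116.4 phi 154.4 (want 153.6) zaxis [-0.005 -0.003 -1.   ] f [-0.4 -0.2  0.3] push -0.2 j6 -1.67 op -0.00
shift mm [-1.1  0.3 23. ] turn deg [-0.27 -0.17 -0.11]
```

{"name": "apply_moves", "arguments": {
  "moves": [
    [0,0,0,-1,0,9,0],
    [0,0,0,0,0,9,0],
    [0,0,0,0,0,4,0],
    [0,0,0,0,0,0,0]
  ]
}}

```text
clock: 6.5
tool_pos: [0.4869, -0.2235, 0.0416]
tool_rot: [-0.695, -3.058, 0.005]
ft_force: [-0.2, -0.3, -0.6]
opening: 0.002
```

```bash
python3 -c "
from h import *
goto(-115.5,.063,.0435)"
```

```text
t6.50 pos [ 0.4869 -0.2235  0.0416] r 63.3 th -116.0 phi 154.4 (want 154.0) zaxis [-0.006 -0.002 -1.   ] f [-0.2 -0.3 -0.6] push -0.1 j6 -1.67 op 0.00
shift mm [-0.6  0.3 -1.9] turn deg [-0.26 -0.28 -0.12]
```

{"name": "apply_moves", "arguments": {
  "moves": [
    [0,0,0,0,0,-1.5,0],
    [0,0,2,2.2,0,0,0],
    [0,0,2,2.2,0,0,0],
    [0,0,2,2.2,0,0,0],
    [0,0,2,2.2,0,0,0]
  ]
}}

```text
clock: 7.0
tool_pos: [0.4802, -0.2198, 0.0443]
tool_rot: [-0.916, -3.001, 0.007]
ft_force: [0.3, -0.0, 0.3]
opening: -0.0
```

```bash
python3 -c "
from h import *
goto(-124,.063,.0435)"
```

```text
t7.00 pos [ 0.4802 -0.2198  0.0443] r 63.4 th -123.0 phi 146.1 (want 147.0) zaxis [-0.005 -0.003 -1.   ] f [ 0.3 -0.   0.3] push 0.3 j6 -1.53 op -0.00
shift mm [1.1 0.4 0.8] turn deg [-0.29 -0.12  0.08]
```

{"name": "apply_moves", "arguments": {
  "moves": [
    [0,0,2,2.4,0.3,0.5,0],
    [0,0,2,2.4,0.1,0,0],
    [0,0,2,2.4,0.1,0,0],
    [0,0,2,2.4,0.1,0,0]
  ]
}}

```text
clock: 7.4
tool_pos: [0.474, -0.2143, 0.0459]
tool_rot: [1.133, 2.93, -0.008]
ft_force: [-0.5, 0.1, 0.4]
opening: -0.005
```

```bash
python3 -c "
from h import *
goto(-130,.063,.0435)"
```

```text
t7.40 pos [ 0.474  -0.2143  0.0459] r 62.7 th -130.5 phi 137.7 (want 139.5) zaxis [-0.001 -0.005 -1.   ] f [-0.5  0.1  0.4] push -0.5 j6 -1.38 op -0.00
shift mm [-0.5 -0.3  2.4] turn deg [-0.27  0.13 -2.28]
```

{"name": "apply_moves", "arguments": {
  "moves": [
    [0,0,1,2.2,0,1.5,0],
    [0,0,1,2.2,0,1,0],
    [0,0,2,2.2,0.1,0.5,0],
    [0,0,2,2.2,0.1,0.5,0]
  ]
}}

```text
clock: 7.8
tool_pos: [0.4726, -0.2132, 0.0462]
tool_rot: [1.287, 2.85, -0.019]
ft_force: [0.4, -2.9, -0.1]
opening: -0.003
```

```bash
python3 -c "
from h import *
goto(-138,.063,.0435)"
```

```text
t7.80 pos [ 0.4726 -0.2132  0.0462] r 62.8 th -132.1 phi 131.4 (want 137.9) zaxis [ 0.008 -0.017 -1.   ] f [ 0.4 -2.9 -0.1] push 2.3 j6 -1.27 op -0.00
shift mm [ 6.5 -0.6  2.6] turn deg [-0.31  1.02 -0.61]
```

{"name": "apply_moves", "arguments": {
  "moves": [
    [0,0.8,-3,4,0,2,0],
    [0,0,-3,5,0,1,0],
    [0,0,0,6,0,1,0]
  ]
}}

```text
clock: 8.1
tool_pos: [0.472, -0.2106, 0.0475]
tool_rot: [1.131, 2.905, -0.023]
ft_force: [4.7, -5.0, 1.1]
opening: 0.004
```

```bash
python3 -c "
from h import *
goto(-138,.063,.0435)"
```

```text
t8.10 pos [ 0.472  -0.2106  0.0475] r 61.4 th -134.1 phi 137.5 (want 135.9) zaxis [ 0.017 -0.023 -1.   ] f [ 4.7 -5.   1.1] push 6.8 j6 -1.37 op 0.00
shift mm [ 4.4 -1.3  3.9] turn deg [-0.21  1.61  5.47]
```

{"name": "apply_moves", "arguments": {
  "moves": [
    [0,1.5,1,6,-0.5,4,0],
    [0,1,2,6,-0.3,3,0],
    [0,1,2,6,-0.3,2,0]
  ]
}}

```text
clock: 8.4
tool_pos: [0.4698, -0.2091, 0.0472]
tool_rot: [-1.273, -2.867, 0.003]
ft_force: [2.7, -5.2, 0.0]
opening: 0.003
```

```bash
python3 -c "
from h import *
goto(-140,.063,.0435)"
```

```text
t8.40 pos [ 0.4698 -0.2091  0.0472] r 61.8 th -136.6 phi 132.1 (want 133.4) zaxis [-0.006  0.    -1.   ] f [ 2.7 -5.2  0. ] push 5.6 j6 -1.28 op 0.00
shift mm [ 3.7 -1.1  3.8] turn deg [-0.24 -0.21  2.11]
```

{"name": "apply_moves", "arguments": {
  "moves": [
    [0,0.8,2,9,-0.6,5,0],
    [0,0.8,3,9,-0.3,4,0],
    [0,0.8,3,9,-0.3,4,0],
    [0,0.8,3,9,-0.3,4,0]
  ]
}}

```text
clock: 8.8
tool_pos: [0.4633, -0.2017, 0.0465]
tool_rot: [-1.559, -2.715, 0.003]
ft_force: [-3.4, -8.0, 16.0]
opening: -0.001
```

```bash
python3 -c "
from h import *
goto(-150,.063,.0435)"
```

```text
t8.80 pos [ 0.4633 -0.2017  0.0465] r 62.2 th -145.6 phi 120.3 (want 124.4) zaxis [-0.011  0.004 -1.   ] f [-3.4 -8.  16. ] push 4.7 j6 -1.07 op -0.00
shift mm [ 4.7 -0.9  3.1] turn deg [-0.43 -0.51  0.28]
```

{"name": "apply_moves", "arguments": {
  "moves": [
    [0,0,0,0,-0.6,-1,0]
  ]
}}

```text
clock: 8.9
tool_pos: [0.4636, -0.2028, 0.0488]
tool_rot: [-1.562, -2.715, 0.004]
ft_force: [-0.2, -0.0, 0.1]
opening: -0.004
```

```bash
python3 - <<'E'
from h import *
goto(-145,.063,.0435)
s=optics.grab_frame("scene");wr=optics.grab_frame("wrist")
cv2.imwrite("pics/m2.png",np.hstack([cv2.resize(a["color"][r0:r1,c0:c1,::-1],(400,400),interpolation=2) for a,r0,r1,c0,c1 in((s,200,310,320,430),(wr,200,400,220,420))]))
E
```

```text
t8.90 pos [ 0.4636 -0.2028  0.0488] r 62.7 th -144.7 phi 120.2 (want 125.3) zaxis [-0.009  0.003 -1.   ] f [-0.2 -0.   0.1] push -0.1 j6 -1.07 op -0.00
shift mm [ 0.3 -0.3  5.3] turn deg [-0.37 -0.42 -4.83]
```

View pics/m2.png

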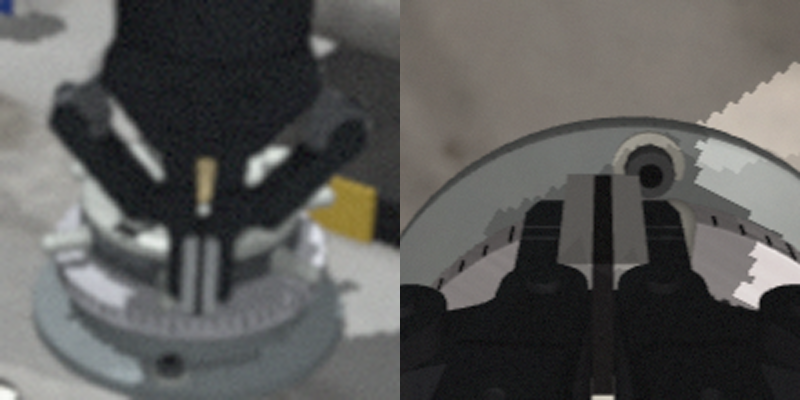

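The wrist crop shows the spoke partly under the black finger back (crop pixel 680,220). The shouldered back rides up on the spoke, which explains the 16 N upward. I'll lift, open a little and straddle the spoke so a flat pad face pushes it.

{"name": "apply_moves", "arguments": {
  "moves": [
    [0,0,0,-3,0,0,0],
    [0,0,0,0,0,-15,0],
    [0,0,0,0,0,-15,24],
    [0,0,0,8,0,0,24],
    [0,0,4,8,2,0,24],
    [0,0,0,0,0,0,24]
  ]
}}

```text
clock: 9.6
tool_pos: [0.4523, -0.1844, 0.0728]
tool_rot: [-1.645, -2.644, -0.001]
ft_force: [-0.5, -1.0, 0.0]
opening: 0.281
```

```bash
python3 - <<'E'
from h import *
goto(-158,.063,.078)
print(monitor.state()["opening"])
wr=optics.grab_frame("wrist")
for a in(-150,-155,-160,-165):
  for r in (.05,.069): print(a,r,np.round(px([C[0]+r*np.cos(np.radians(a)),C[1]+r*np.sin(np.radians(a)),.0495],wr)))
cv2.imwrite("pics/w3.png",cv2.resize(wr["color"][200:400,200:450,::-1],(750,600),interpolation=2))
E
```

```text
t9.60 pos [ 0.4523 -0.1844  0.0728] r 64.9 th -164.1 phi 116.2 (want 105.9) zaxis [-0.023  0.015 -1.   ] f [-0.5 -1.   0. ] push 0.8 j6 -0.98 op 0.28
shift mm [-6.9  1.  -5.4] turn deg [-0.83 -1.32  4.21]
0.2812603092944051
-150 0.05 [288. 314.]
-150 0.069 [284. 274.]
-155 0.05 [297. 314.]
-155 0.069 [298. 274.]
-160 0.05 [307. 314.]
-160 0.069 [311. 275.]
-165 0.05 [317. 315.]
-165 0.069 [325. 276.]
```

View pics/w3.png

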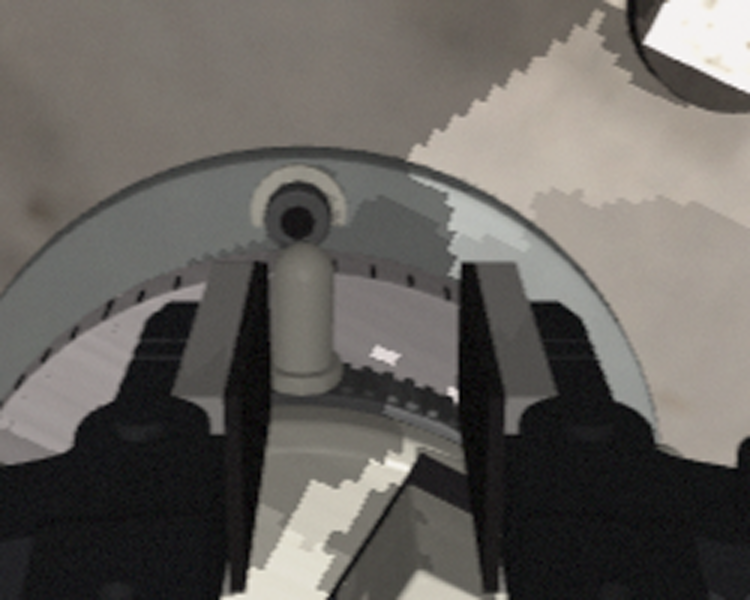

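{"name": "apply_moves", "arguments": {
  "moves": [
    [-0.8,-1.3,4,-7,0,0,24],
    [0,0,0,0,0,0,24]
  ]
}}

```text
clock: 9.85
tool_pos: [0.4541, -0.1901, 0.0707]
tool_rot: [-1.747, -2.607, 0.001]
ft_force: [-0.1, 1.2, 0.2]
opening: 0.283
```

```bash
sed -i 's/^C=.*/C=np.array([.5165,-.1666])/' h.py; python3 -c "
from h import *
goto(-157,.064,.042)"
```

```text
t9.85 pos [ 0.4541 -0.1901  0.0707] r 66.7 th -159.4 phi 112.4 (want 110.6) zaxis [-0.003  0.001 -1.   ] f [-0.1  1.2  0.2] push -1.1 j6 -0.92 op 0.28
shift mm [-2.8  2.7 28.7] turn deg [-0.13 -0.13 -0.64]
```

{"name": "apply_moves", "arguments": {
  "moves": [
    [0,0,0,-2.5,2.5,0,24],
    [0,0,0,0,0,8,24],
    [0,0,0,0,0,8,24],
    [0,0,0,0,0,0,24]
  ]
}}

```text
clock: 10.25
tool_pos: [0.4569, -0.191, 0.0522]
tool_rot: [-1.739, -2.609, 0.001]
ft_force: [-0.1, -0.0, 1.2]
opening: 0.281
```

```bash
python3 -c "
from h import *
goto(-157,.064,.042)"
```

```text
t10.25 pos [ 0.4569 -0.191   0.0522] r 64.4 th -157.7 phi 112.6 (want 112.3) zaxis [-0.006  0.003 -1.   ] f [-0.1 -0.   1.2] push 0.0 j6 -0.92 op 0.28
shift mm [-0.9  0.5 10.2] turn deg [-0.22 -0.29 -0.36]
```

{"name": "apply_moves", "arguments": {
  "moves": [
    [0,0,0,-0.5,0,5,24],
    [0,0,0,0,0,5,24],
    [0,0,0,0,0,0,24]
  ]
}}

```text
clock: 10.55
tool_pos: [0.4566, -0.1912, 0.0405]
tool_rot: [-1.737, -2.608, 0.001]
ft_force: [-0.1, 0.0, 0.1]
opening: 0.278
```

```bash
python3 - <<'E'
from h import *
goto(-157,.064,.0415)
wr=optics.grab_frame("wrist")
cv2.imwrite("pics/w4.png",cv2.resize(wr["color"][220:400,220:420,::-1],(600,540),interpolation=2))
E
```

```text
t10.55 pos [ 0.4566 -0.1912  0.0405] r 64.8 th -157.6 phi 112.7 (want 112.4) zaxis [-0.007  0.004 -1.   ] f [-0.1  0.   0.1] push -0.1 j6 -0.92 op 0.28
shift mm [-0.7  0.8 -1. ] turn deg [-0.28 -0.36 -0.33]
```

View pics/w4.png

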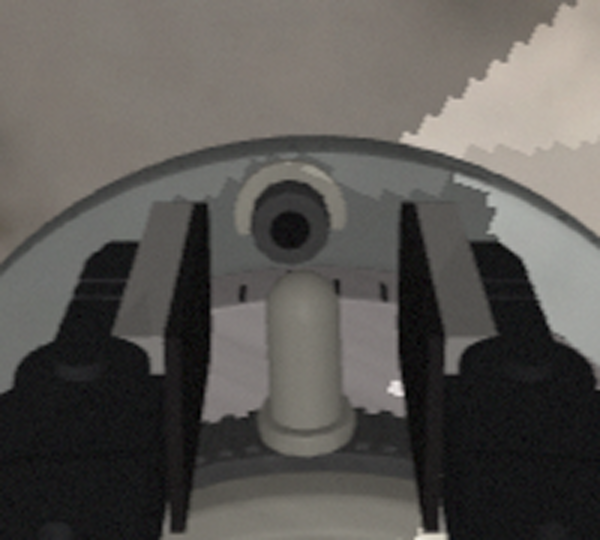

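The wrist view shows the spoke (column 305) centred between the pads (210 and 400), with about 14 mm of overlap. Pushing now.

{"name": "apply_moves", "arguments": {
  "moves": [
    [0,-0.3,2,2.5,0.3,0,24],
    [0,0,2,2.5,0.1,0.5,24],
    [0,0,2,4,0.1,0.5,24],
    [0,0,2,6,0.1,0.5,24]
  ]
}}

```text
clock: 11.0
tool_pos: [0.4542, -0.1803, 0.0405]
tool_rot: [1.926, 2.477, -0.014]
ft_force: [-1.2, -7.7, -1.3]
opening: 0.276
```

```bash
python3 -c "
from h import *
goto(-170,.064,.0415)"
```

```text
t11.00 pos [ 0.4542 -0.1803  0.0405] r 63.8 th -167.6 phi 104.3 (want 102.4) zaxis [-0.002 -0.009 -1.   ] f [-1.2 -7.7 -1.3] push 7.2 j6 -0.75 op 0.28
shift mm [ 2.7 -0.1 -1. ] turn deg [-0.24  0.5   4.29]
```

{"name": "apply_moves", "arguments": {
  "moves": [
    [0,0.5,3,7,0,-0.5,24],
    [0,0.5,3,7,0.1,0,24],
    [0,0.5,3,7,0.1,0,24],
    [0,0.5,3,7,0.1,0,24]
  ]
}}

```text
clock: 11.4
tool_pos: [0.4516, -0.162, 0.0419]
tool_rot: [-2.188, -2.247, 0.004]
ft_force: [-0.5, -6.1, -5.1]
opening: 0.283
```

```bash
python3 -c "
from h import *
goto(-178,.064,.0415)"
```

```text
t11.40 pos [ 0.4516 -0.162   0.0419] r 65.1 th 175.9 phi 91.5 (want 85.9) zaxis [-0.006  0.002 -1.   ] f [-0.5 -6.1 -5.1] push 6.1 j6 -0.51 op 0.28
shift mm [-6.9  0.8  0.4] turn deg [-0.33 -0.12 -0.47]
```

{"name": "apply_moves", "arguments": {
  "moves": [
    [0,0.3,5,6,0.5,0,24],
    [0,0.3,5,6,0.2,0,24],
    [0,0.3,5,6,0.2,0,24],
    [0,0.3,4,6,0.2,0,24]
  ]
}}

```text
clock: 11.8
tool_pos: [0.4553, -0.1466, 0.0421]
tool_rot: [-2.547, -1.833, 0.005]
ft_force: [-1.3, -5.6, -2.8]
opening: 0.281
```

```bash
python3 -c "
from h import *
goto(160,.064,.0415)"
```

```text
t11.80 pos [ 0.4553 -0.1466  0.0421] r 64.3 th 161.9 phi 71.5 (want 71.9) zaxis [-0.005  0.001 -1.   ] f [-1.3 -5.6 -2.8] push 5.7 j6 -0.12 op 0.28
shift mm [2.2 0.4 0.6] turn deg [-0.29  0.04  1.48]
```

{"name": "apply_moves", "arguments": {
  "moves": [
    [0,0.2,3.5,6,0.2,0.2,24],
    [0,0.2,3.5,6,0.2,0,24],
    [0,0.2,3.5,6,0.2,0,24],
    [0,0.2,3.5,6,0.2,0,24]
  ]
}}

```text
clock: 12.2
tool_pos: [0.4617, -0.1323, 0.0418]
tool_rot: [2.765, 1.489, -0.019]
ft_force: [-3.1, -5.3, -1.0]
opening: 0.277
```

```bash
python3 -c "
from h import *
goto(145,.064,.0415)"
```

```text
t12.20 pos [ 0.4617 -0.1323  0.0418] r 64.7 th 148.0 phi 56.6 (want 58.0) zaxis [-0.01  -0.007 -1.   ] f [-3.1 -5.3 -1. ] push 6.1 j6 0.18 op 0.28
shift mm [3.4 0.7 0.2] turn deg [-0.24  0.64  1.59]
```

{"name": "apply_moves", "arguments": {
  "moves": [
    [0,0.5,3,6,0.4,0.2,24],
    [0,0.3,3.5,6,0.2,0,24],
    [0,0.3,3.5,6,0.2,0,24],
    [0,0.3,3.5,6,0.2,0,24]
  ]
}}

```text
clock: 12.6
tool_pos: [0.4712, -0.1201, 0.0416]
tool_rot: [2.928, 1.132, -0.017]
ft_force: [-5.1, -4.3, 1.8]
opening: 0.283
```

```bash
python3 -c "
from h import *
goto(130,.064,.0415)"
```

```text
t12.60 pos [ 0.4712 -0.1201  0.0416] r 64.9 th 134.2 phi 42.3 (want 44.2) zaxis [-0.009 -0.006 -1.   ] f [-5.1 -4.3  1.8] push 6.7 j6 0.46 op 0.28
shift mm [4.8 1.  0.1] turn deg [-0.09  0.61  2.28]
```

{"name": "apply_moves", "arguments": {
  "moves": [
    [0,0.5,3,6,0.6,0.2,24],
    [0,0.3,3,6,0.2,0,24],
    [0,0.3,3.5,6,0.2,0,24]
  ]
}}

```text
clock: 12.9
tool_pos: [0.4798, -0.1129, 0.0414]
tool_rot: [3.016, 0.871, -0.013]
ft_force: [-4.5, -3.3, 2.7]
opening: 0.284
```

```bash
python3 -c "
from h import *
goto(120,.064,.0415)"
```

```text
t12.90 pos [ 0.4798 -0.1129  0.0414] r 65.1 th 124.3 phi 32.2 (want 34.3) zaxis [-0.007 -0.005 -1.   ] f [-4.5 -3.3  2.7] push 5.6 j6 0.65 op 0.28
shift mm [ 4.9  1.1 -0.1] turn deg [0.02 0.5  2.22]
```

{"name": "apply_moves", "arguments": {
  "moves": [
    [0,0.5,3,6,0.8,0,24],
    [0,0.3,3,6,0.2,0,24],
    [0,0.3,3.5,6,0.2,0,24],
    [0,0.3,3.5,6,0.2,0,24]
  ]
}}

```text
clock: 13.3
tool_pos: [0.4925, -0.1062, 0.0414]
tool_rot: [3.097, 0.504, -0.01]
ft_force: [-6.2, -2.7, 3.3]
opening: 0.281
```

```bash
python3 -c "
from h import *
goto(105,.064,.0415)"
```

```text
t13.30 pos [ 0.4925 -0.1062  0.0414] r 65.0 th 111.7 phi 18.5 (want 21.7) zaxis [-0.006 -0.005 -1.   ] f [-6.2 -2.7  3.3] push 6.7 j6 0.91 op 0.28
shift mm [ 7.5  1.  -0.2] turn deg [0.18 0.39 3.5 ]
```

{"name": "apply_moves", "arguments": {
  "moves": [
    [0,0.4,2.5,6,0.8,0,24],
    [0,0.3,3,6,0.2,0,24],
    [0,0.3,3,6,0.2,0,24]
  ]
}}

```text
clock: 13.6
tool_pos: [0.5019, -0.1033, 0.0409]
tool_rot: [3.126, 0.261, -0.01]
ft_force: [-5.5, -1.4, 5.5]
opening: 0.284
```

```bash
python3 - <<'E'
from h import *
goto(100,.064,.0415)
c=optics.grab_frame("top")
cv2.imwrite("pics/t5.png",cv2.resize(c["color"][170:300,300:430,::-1],(600,600),interpolation=2))
E
```

```text
t13.60 pos [ 0.5019 -0.1033  0.0409] r 64.9 th 103.0 phi 9.5 (want 13.0) zaxis [-0.006 -0.005 -1.   ] f [-5.5 -1.4  5.5] push 5.7 j6 1.08 op 0.28
shift mm [ 3.4  0.8 -0.6] turn deg [ 0.24  0.38 -0.45]
```

View pics/t5.png

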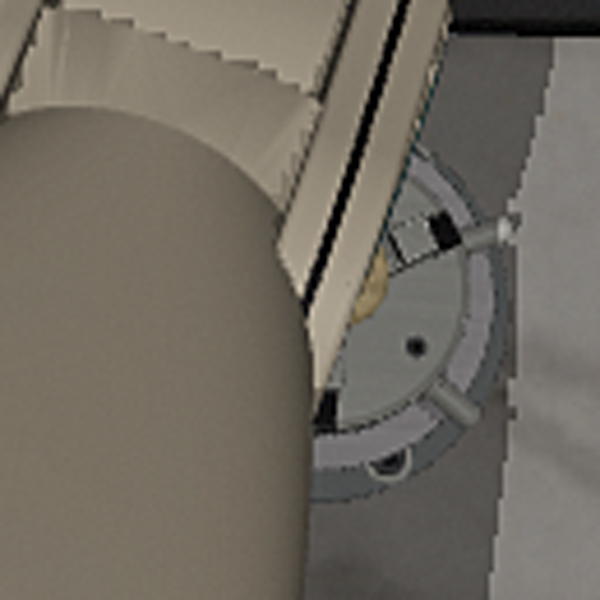

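The top view shows the jaws already moved inward (right jaw at 415,240) and near the cylinder (edge at 375,290). I'll carry on in short strokes.

{"name": "apply_moves", "arguments": {
  "moves": [
    [0,0.3,2,6,0.8,-1,24],
    [0,0.3,2.5,6,0.2,-0.3,24],
    [0,0.3,2.5,6,0.2,-0.2,24]
  ]
}}

```text
clock: 13.95
tool_pos: [0.5105, -0.1018, 0.0407]
tool_rot: [3.136, 0.061, -0.015]
ft_force: [-6.2, -0.9, 6.7]
opening: 0.281
```

```bash
python3 -c "
from h import *
goto(90,.064,.0415)"
```

```text
t13.95 pos [ 0.5105 -0.1018  0.0407] r 65.1 th 95.3 phi 2.2 (want 5.3) zaxis [-0.01  -0.005 -1.   ] f [-6.2 -0.9  6.7] push 6.2 j6 1.22 op 0.28
shift mm [ 6.   1.  -0.9] turn deg [0.28 0.55 2.21]
```

{"name": "apply_moves", "arguments": {
  "moves": [
    [0,0.5,2,6,0.8,-2,24],
    [0,0.3,2.5,6,0.2,-1,24],
    [0,0.3,2.5,6,0.2,-1,24]
  ]
}}

```text
clock: 14.25
tool_pos: [0.5143, -0.1023, 0.0405]
tool_rot: [3.131, -0.138, -0.029]
ft_force: [-8.1, -1.9, 5.4]
opening: 0.287
```

```bash
python3 -c "
from h import *
goto(80,.064,.0415)"
```

```text
t14.25 pos [ 0.5143 -0.1023  0.0405] r 64.3 th 91.9 phi -5.1 (want 1.9) zaxis [-0.019 -0.007 -1.   ] f [-8.1 -1.9  5.4] push 8.1 j6 1.35 op 0.29
shift mm [13.3  0.1 -1.2] turn deg [0.53 1.01 4.93]
```

The jaws are biting: push is up to 8.1 N and the advance has dropped. Single careful pushes now.

{"name": "apply_moves", "arguments": {
  "moves": [
    [0,0.8,-2,7,0,-2,24],
    [0,0.8,-1,7.5,0,-1,24]
  ]
}}

```text
clock: 14.45
tool_pos: [0.5173, -0.1012, 0.0404]
tool_rot: [3.135, -0.054, -0.021]
ft_force: [-10.4, -0.3, 5.9]
opening: 0.279
```

```bash
python3 -c "
from h import *
goto(80,.064,.0415)"
```

```text
t14.45 pos [ 0.5173 -0.1012  0.0404] r 65.4 th 89.3 phi -2.0 (want -0.7) zaxis [-0.013 -0.006 -1.   ] f [-10.4  -0.3   5.9] push 10.4 j6 1.29 op 0.28
shift mm [10.3  2.  -1.3] turn deg [0.39 0.73 8.01]
```

{"name": "apply_moves", "arguments": {
  "moves": [
    [0,0.6,0,7.5,0.3,-1,24]
  ]
}}

```text
clock: 14.55
tool_pos: [0.5188, -0.1009, 0.0402]
tool_rot: [3.136, -0.053, -0.023]
ft_force: [-10.8, 0.7, 8.7]
opening: 0.283
```

```bash
python3 -c "
from h import *
goto(80,.064,.0415)"
```

```text
t14.55 pos [ 0.5188 -0.1009  0.0402] r 65.7 th 88.0 phi -2.0 (want -2.0) zaxis [-0.015 -0.005 -1.   ] f [-10.8   0.7   8.7] push 10.8 j6 1.30 op 0.28
shift mm [ 8.9  2.3 -1.4] turn deg [0.39 0.81 8.05]
```

{"name": "apply_moves", "arguments": {
  "moves": [
    [0,0,0,-4,0,0,24],
    [0,0,0,-3,0,0,24],
    [0,0,0,0,0,0,24]
  ]
}}

```text
clock: 14.85
tool_pos: [0.5109, -0.1005, 0.0404]
tool_rot: [3.136, -0.052, -0.023]
ft_force: [-0.7, -0.3, -0.2]
opening: 0.28
```

{"name": "apply_moves", "arguments": {
  "moves": [
    [0,0,0,0,0,-7,24],
    [0,0,0,0,0,-8,24],
    [0,0,0,0,-2,-12,24],
    [0,0,0,0,-3,-20,24],
    [0,0,0,0,-5,-30,24],
    [0,0,0,0,-5,-40,24],
    [0,0,0,0,-5,-40,24]
  ]
}}

```text
clock: 15.55
tool_pos: [0.5122, -0.0784, 0.2026]
tool_rot: [3.138, -0.053, -0.03]
ft_force: [1.0, -0.3, 0.2]
opening: 0.284
```

```bash
python3 -c "
from h import *
goto(80,.064,.0415)"
```

```text
t15.55 pos [ 0.5122 -0.0784  0.2026] r 88.3 th 92.8 phi -1.9 (want 2.8) zaxis [-0.019 -0.003 -1.   ] f [ 1.  -0.3  0.2] push -1.0 j6 1.33 op 0.28
shift mm [ 19.4  24.2 160.9] turn deg [0.26 1.09 8.06]
```

Clear of everything. I'll move the arm aside (+y) and check from above.

{"name": "apply_moves", "arguments": {
  "moves": [
    [0,0,0,-10,-40,0,24],
    [0,0,0,-10,-40,0,24],
    [0,0,0,-10,-40,0,24],
    [0,0,0,-10,-40,0,24],
    [0,0,0,-10,-40,0,24],
    [0,0,0,0,0,0,24]
  ]
}}

```text
clock: 16.15
tool_pos: [0.4787, 0.1294, 0.2208]
tool_rot: [3.137, -0.058, 0.022]
ft_force: [-0.4, -0.9, 0.4]
opening: 0.281
```

```bash
python3 - <<'E'
from h import *
rep()
c=optics.grab_frame("top");s=optics.grab_frame("scene")
for t in["work_cylinder","padlock","caliper","pliers","chuck_axis"]:
  for n,a in(("top",c),("scene",s)): print(t,n,[(w(d["position"],a).round(4),round(d["conf"],2)) for d in landmark_of(t,a)[:2]])
cv2.imwrite("pics/m6.png",np.hstack([cv2.resize(c["color"][157:307,295:445,::-1],(400,400),interpolation=2),cv2.resize(s["color"][210:330,310:430,::-1],(400,400),interpolation=2)]))
E
```

```text
t16.15 pos [0.4787 0.1294 0.2208] r 298.4 th 97.3 phi -2.1 (want 7.3) zaxis [ 0.014 -0.004 -1.   ] f [-0.4 -0.9  0.4] push 0.5 j6 1.74 op 0.28
work_cylinder top [(array([ 0.5158, -0.1612,  0.0681]), 0.55)]
work_cylinder scene [(array([ 0.5174, -0.163 ,  0.0655]), 0.87)]
padlock top [(array([0.3881, 0.0626, 0.0027]), 0.61)]
padlock scene []
caliper top [(array([ 0.3831, -0.185 ,  0.0021]), 0.73)]
caliper scene [(array([ 3.864e-01, -1.823e-01,  2.000e-04]), 0.69)]
pliers top [(array([0.5687, 0.0444, 0.0052]), 0.98)]
pliers scene [(array([ 5.687e-01,  4.430e-02, -4.000e-04]), 0.92)]
chuck_axis top [(array([ 0.5125, -0.1617,  0.0686]), 0.72)]
chuck_axis scene [(array([ 0.5178, -0.1687,  0.0669]), 0.84)]
```

View pics/m6.png

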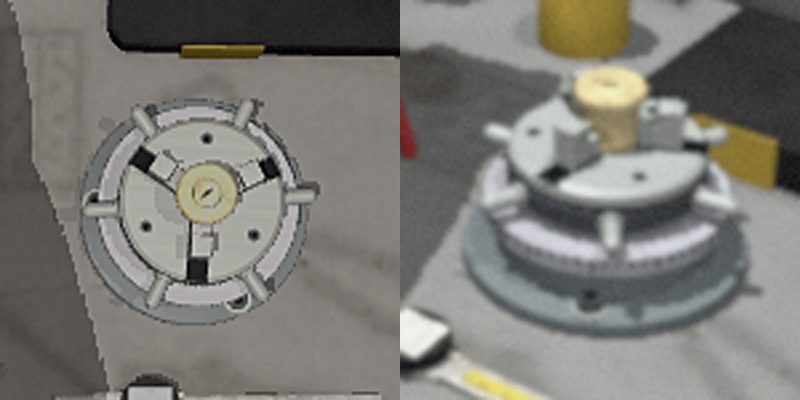

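The top view shows all three jaws against the cylinder at (206,192), which sits upright and centred apart from height parallax. The scene view agrees. Handing in.

```bash
python3 -c "
from h import *
print(manip.sign_off())"
```

```text
the job is handed in; nothing more can be done
None
```

The job is handed in, and the checks indicate the cylinder is held firmly and centred. I pushed a spoke clockwise through roughly 125° of ring travel in all. The push stayed at about 6 N until the jaws bit, then rose to 10.8 N at the wrist, roughly 11–12 N at the 58 mm spoke radius. That is above the 10 N that holds the cylinder and below the 18 N that bruises it. I stopped there, backed off, lifted clear and moved the arm aside at about 16 s.

- **Last checks:** the final top and scene pictures show all three jaws against the upright cylinder. The caliper and pliers measured where they started in both views. The padlock measured unmoved from the top view only; the scene view missed it this time.
- **First attempt:** pushing with shut fingers rode up on the spoke and gave a brief upward force of 16 N. I took this as contact with the spoke only, judging from the wrist picture, and switched to straddling the spoke.
- **Upward force while pushing:** later pushes showed up to 9 N upward. I put that down to pad friction on the spoke, since the fingertip stayed about 2 mm or more above the lower ring by the arm's readings, but I could not confirm it.
- **Disagreement:** my estimates of the chuck centre differed by 2–4 mm between cameras, so centring is judged from the pictures and not to the millimetre.

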